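# Close the honing-oil tank with its quick-thread filler plug

## Robot

A 6-joint arm with a two-finger parallel gripper is mounted at the origin on a cart in front of the work surface, level with it; the furniture and walls round the work are solid. World frame = base frame: x ahead of the robot, y to its left, z up, the work surface at z = 0. Lengths are in m, angles in rad, forces in N, time in s.
With the tool pointing down it reaches from about 0.3 to 0.875 m from the base axis. Payload 6.4 kg.
Tool frame: the origin (TCP) lies at the centre of the arm's flange, where the gripper is bolted on; the fingertips stand 173 mm ahead of it and the grasp point (between the pads) lies ctrl.grip_point_offset ahead of it (ctrl.grip_point_offset is the distance from the TCP to the grasp point, in m); z points along the fingers, y is the direction in which the jaws open and shut (so a half turn about z gives the same grasp; the last joint's range is limited). The gripper opens to 85 mm and grips with 20 to 120 N. Pads are 22 mm wide; open, the fingers measure 114 mm over their backs; the gripper's body (76 mm by 85 mm) begins 54 mm behind the grasp point. The pads swing forward as they close: fully open they stand 13 mm farther back than shut.
Start: joints at [-1.479, 0.181, 1.607, -0, 1.354, -0.206], TCP at [0.169, -0.55, 0.405] pointing down, gripper open.
Joint ranges: [-2.99, 2.99], [-0.89, 2.07], [0.3, 2.58], [-1.14, 4.28], [0, 2.63], [-3.12, 3.12]. Speed limits (rad/s): [2.57, 2.57, 3.01, 3.14, 3.14, 3.14].

## Interface

Orientations are given as a unit quaternion [w, x, y, z].
In Python, from bench import ctrl, cams, boxes_of, landmark_of gives the robot as it stands.
- The arm moves only by the shell command python3 -m handwheel 'ROWS'. ROWS is JSON, a list of rows, each an object with "offset": the shift along the tool's x, y, z in m, a list of three; "spin": the turn about the tool's z in degrees; "grip": the opening, from 0 (shut) to 1 (fully open). A call has 1 to 20 rows; each row is the pose to reach, as a shift and turn from the pose commanded when the call began, along the tool's axes at that moment; what a row does not reach only later rows make up. A row lasts 1/8 s, in which the tool goes at most 62.5 mm and 10.7 degrees, less where a joint would pass 70% of its speed; a pose out of reach is approached as far as the arm can. A call with a gripper value outside its range is refused whole. The fingers move at their own pace and stop on an object; the grip force is fixed at half the most. Time passes only in rows, so rows that repeat a pose let the fingers close. It gives the time, the measured TCP pose, the force and the opening at its end, in the units of the state.
- ctrl.get_obs(): the state, without advancing time (a new reading comes with each control period).
- cams.camera(name): name is "scene" or "side" or "wrist"; returns a dict with "color" (400x640x3 uint8, red, green, blue), "camera_matrix" (3x3 intrinsics, pixels), "view" (4x4, takes a point from world to camera coordinates); the wrist camera has in their place "tool_from_camera" (4x4, takes a point from camera to tool coordinates, whose origin is the TCP and whose axes are the flange's). Camera axes: x right, y up, looking along -z (the intrinsics and any distortion apply to the point x, -y, -z); pixel columns grow to the right and rows downward; lengths in m; the calibration is good to about 2 mm. A picture is of the moment at which its call begins: read the wrist's pose just before it. There is no depth.
- ctrl.hand_in(): hands the job in, once; it reports no verdict.
Trained networks look in a picture, given as the dict that the camera call returned (one of the last four; its "shot" number tells which), for a name from the list of things; names that differ only in an ending like _2 or _b are one class to them, and where a whole thing is asked for, a point or a joint stands for the part that bears it (a point fixed in the world has none). Each returns a list of dicts, best first, with "confidence" (0 to 1); they miss things now and then, are a little off and sometimes report something else, mostly with a low value. They report only what shows in the picture. A call takes as long as a camera call. They do not tell look-alikes from the thing itself.
- boxes_of(picture, thing): "uv" ([column, row] in pixels, amid what is visible of it).
- landmark_of(picture, thing): "uv" ([column, row] in pixels: a listed point, or the origin of a listed thing).
The state is a dict: "time_s": time; "q": joint angles; "dq": joint speeds; "joint_efforts": joint torques, N m; "eef_pos": TCP position; "eef_rot": TCP orientation; "wrist_force": force on the tool from outside, world axes, zero at the start; "torque": the same for the moment, N m; "opening": opening from 0.0 (shut) to 1.0 (fully open).
Only numpy, scipy, OpenCV 4.12 (cv2) and the standard library are available. Lean on these libraries where they do the work, as an engineer would, in place of code of your own. Each camera call takes 0.05 s, during which the arm holds its last target.

## Task

Screw the filler plug back into the neck of the honing-oil tank: set it square on the neck, back it off until you feel it drop into the thread start, then run it in until it is fully home on its seal and let go. Do not cock it or force it, and leave the other things where they lie.

Things in the scene. Friction and masses are not known exactly. Their poses are not given: they have to be found in the camera images.
- tank: Squat grey tank bolted to the worktop, 112 x 146 mm over its foot, body 46 mm high; origin at the centre of its underside, z up. On that z axis stands a bare steel neck, 68 mm across outside, bore 53 mm, rim 76 mm above the worktop, bore floor 28 mm below the rim.
- tank_mouth (a point): Centre of the neck's mouth, level with the top of the free seal ring, 80 mm above the worktop; z up. Inside the bore stand three equal lugs 120 degrees apart, 4 mm thick, tops 9 mm below this point, tips 20 mm from the axis. Where they stand round the bore differs every time and is not told by any yaw.
- seal (a joint): How far the black rubber seal ring on the neck's rim (60 mm across) is pressed down, in m: 0 free (4 mm proud of the rim), at most 0.004. It resists with 3 N at first and 2.5 N more per mm. About 0.003 when the plug is home.
- plug: Loose steel filler plug, 160 g, 66 mm high, standing upright; origin on its axis at its underside, z up. Skirt 38 mm across with coned lower edge, 50 mm over three equal helical ribs (right-handed, 24 mm a turn: clockwise from above screws in). Each rib runs 78 degrees and ends at an upright stop bar; then a gap of 32 degrees lets a lug pass.
- plug_head (a point): Point to grip, on the plug's axis in its hexagonal head, 53 mm above the underside, 13 mm below the top; z up. Head: 40 mm across flats, 36 mm tall (30 to 66 mm above the underside). Two flats face along this point's x axis, the others every 60 degrees. Fingertips must stay above the flange, whose top is 23 mm below this point.
- plug_flange (a point): Centre of the underside of the round flange (67 mm across, 6 mm thick), 24 mm above the plug's underside. With ribs standing on lugs it is held 5 to 10 mm above tank_mouth; clockwise then only meets the stops and stays up. Counter-clockwise, 100 degrees at most, the plug lifts up to 5 mm, then drops until this point is level with tank_mouth; just beyond, the stops meet the lugs again.
- plug_foot (a point): Centre of the plug's underside, at the end of the skirt. Dropped in, it is 24 mm below tank_mouth. From there clockwise (75 to 95 degrees) takes up 1.5 mm of play, then draws the plug down against the seal until the lugs meet the stops, with the plug about 3 mm below where it dropped. Running in takes under 0.15 N m; 0.2 to 0.4 N m against the stops is home, 0.8 N m is forced. The thread holds by itself.
- gouge_wide: Bystander: carving gouge with a brown wooden handle, 210 mm long, lying beside the tank.
- wood_block_1: Bystander: dark wood block, 50 x 75 x 28 mm.
Mind the look-alikes: they are no part of the job. There is more than one size of the plug; the job needs the largest.

How it is judged:
On the way:
1. the plug has dropped, level, into the thread start: its flange lies on the seal (horizontal distance between plug and tank below 0.004 m and height (world z) of plug below 0.058 m and angle between the z axis of plug and the z axis of tank, either way round below 0.06 rad), for 0.2 s.
At the end, for the whole second after the job is handed in: The plug is screwed fully home and released: it stays at rest by its own thread, at least 2 mm (of about 3) down into the seal, centred on the neck within 3 mm and square to it within 0.04 rad (value of joint seal above 0.002 m and height (world z) of plug below 0.0543 m and horizontal distance between plug and tank below 0.003 m and angle between the z axis of plug and the z axis of tank, either way round below 0.04 rad and linear speed of plug below 0.01 m/s and contact force between the fingers and plug below 0.1 N); the robot touches nothing.
It fails at once if the plug is cocked in the neck (cross-threaded): more than 7 degrees out of square (horizontal distance between plug and tank below 0.015 m and height (world z) of plug below 0.066 m and angle between the z axis of plug and the z axis of tank, either way round above 0.122 rad).
It fails at once if the plug is forced: its contact forces on the tank add up to more than 80 N (at home they are about 25 N) (contact force between plug and tank above 80 N).
It fails at once if a bystander is shoved more than 3 cm (distance of any of gouge_wide, wood_block_1 from where it was at the start of the episode above 0.03 m).
It also fails if it takes over 72 s, if anything falls off the work surface, if the arm or the gripper's body presses on something with over 40 N, if the wrist force passes 120 N, or if a joint passes its speed limit or range.

## Working session

There is one attempt and no reset: what is moved stays moved. The work goes in short steps, Python scripts to look and compute and a shell command to move; the robot and the scene stay as the last step left them, time stands still between calls to the robot, and variables do not carry over. Pictures are saved under pics/ and viewed, and the job is handed in when it is done.

```bash
ls; mkdir -p pics; cat > h.py <<'E'
import numpy as np, cv2
from bench import ctrl, cams, boxes_of, landmark_of
from scipy.spatial.transform import Rotation as R
def save(p,n): cv2.imwrite(f'pics/{n}.png',cv2.cvtColor(p['color'],cv2.COLOR_RGB2BGR))
def Rt(q): return R.from_quat([q[1],q[2],q[3],q[0]]).as_matrix()
def ray(p,uv,obs=None):
    K=np.array(p['camera_matrix']); d=np.linalg.inv(K)@[uv[0],uv[1],1]; d=np.array([d[0],-d[1],-d[2]])
    if 'view' in p:
        T=np.linalg.inv(np.array(p['view']))
    else:
        E=np.eye(4);E[:3,:3]=Rt(obs['eef_rot']);E[:3,3]=obs['eef_pos'];T=E@np.array(p['tool_from_camera'])
    return T[:3,3],T[:3,:3]@d
def atz(p,uv,z,obs=None):
    o,d=ray(p,uv,obs); return o+d*(z-o[2])/d[2]
E
python3 - <<'E'
from h import *
o=ctrl.get_obs(); print(o, ctrl.grip_point_offset)
for c in ['scene','side','wrist']:
    p=cams.camera(c); save(p,c+'0'); print(c,[k for k in p])
    for t,z in [('tank_mouth',.08),('plug_head',.053),('plug_flange',.024),('plug',0),('tank',0)]:
        for r in landmark_of(p,t)[:4]: print(t,np.round(r['uv']),round(r['confidence'],2),atz(p,r['uv'],z,o).round(3))
E
```

```text
pics
{'time_s': 0.0, 'q': array([-1.47928665e+00,  1.81542532e-01,  1.60800911e+00, -7.76142644e-06,
        1.35378348e+00, -2.06306711e-01]), 'dq': array([-0.00118039,  0.0010223 , -0.00081448,  0.00063066,  0.00158316,
       -0.00287214]), 'joint_efforts': array([ 1.48258372e-03, -4.44864535e+01, -3.51342702e+01, -2.56703670e-04,
        8.97556281e-03,  3.98976852e-05]), 'eef_pos': array([ 0.1687126 , -0.54942755,  0.40378251]), 'eef_rot': array([-8.70017947e-04,  9.88933146e-01,  1.48359270e-01,  4.61974423e-05]), 'wrist_force': array([-0.74176636,  0.01376866,  0.84021766]), 'torque': array([ 0.01405124, -0.04803592,  0.00941871]), 'opening': 1.0014464926287094} 0.1547
scene ['color', 'camera_matrix', 'view', 'shot']
tank_mouth [278. 211.] 0.67 [0.574 0.228 0.08 ]
plug_head [355. 238.] 0.92 [0.44  0.106 0.053]
plug_head [317. 280.] 0.75 [0.385 0.231 0.053]
plug_head [361. 173.] 0.51 [ 0.627 -0.032  0.053]
plug_flange [313. 281.] 0.82 [0.405 0.23  0.024]
plug_flange [355. 249.] 0.65 [0.435 0.11  0.024]
plug_flange [357. 177.] 0.55 [ 0.646 -0.036  0.024]
plug [315. 286.] 0.83 [0.407 0.225 0.   ]
plug [358. 255.] 0.67 [0.432 0.102 0.   ]
plug [358. 185.] 0.51 [ 0.641 -0.038  0.   ]
tank [278. 238.] 0.82 [0.57  0.238 0.   ]
side ['color', 'camera_matrix', 'view', 'shot']
tank_mouth [328. 166.] 0.79 [0.575 0.221 0.08 ]
plug_head [253. 187.] 0.91 [0.414 0.2   0.053]
plug_head [380. 266.] 0.88 [ 0.636 -0.052  0.053]
plug_head [265. 213.] 0.76 [0.441 0.11  0.053]
plug_flange [264. 227.] 0.86 [0.437 0.102 0.024]
plug_flange [254. 191.] 0.84 [0.412 0.224 0.024]
plug_flange [382. 277.] 0.58 [ 0.643 -0.05   0.024]
plug [268. 234.] 0.82 [0.442 0.105 0.   ]
plug [250. 197.] 0.71 [0.399 0.234 0.   ]
tank [321. 193.] 0.58 [0.56  0.232 0.   ]
wrist ['color', 'camera_matrix', 'tool_from_camera', 'shot']
```

View pics/scene0.png

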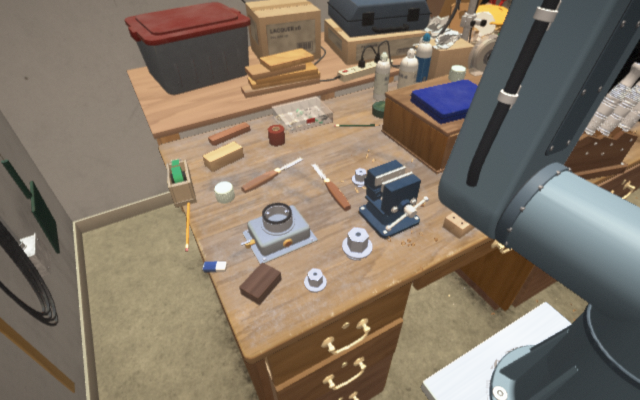

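View pics/side0.png

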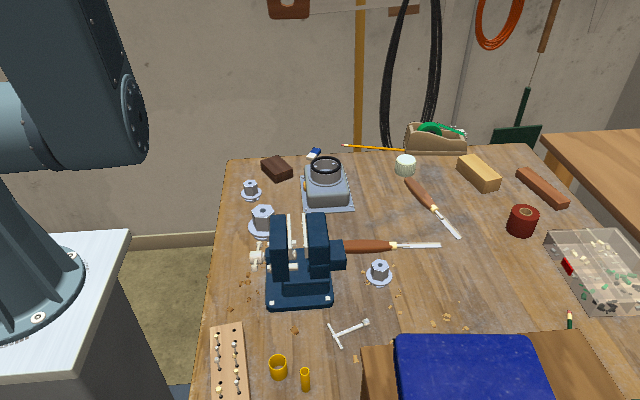

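The largest plug is the one at scene pixel (355,240) and side pixel (265,215), next to the vise. Two smaller look-alikes are at scene (317,280) and (360,175), and the tank is at scene (278,225). Next I'll triangulate.

```bash
cat >> h.py <<'E'
def tri(rs):
    A=np.zeros((3,3));b=np.zeros(3)
    for o,d in rs:
        d=d/np.linalg.norm(d);P=np.eye(3)-np.outer(d,d);A+=P;b+=P@o
    x=np.linalg.solve(A,b); return x,[np.linalg.norm((np.eye(3)-np.outer(d,d)/(d@d))@(x-o)) for o,d in rs]
E
python3 - <<'E'
from h import *
o=ctrl.get_obs()
s=cams.camera('scene');q=cams.camera('side')
for t,a,b in [('plug_head',(355,238),(265,213)),('plug_flange',(355,249),(264,227)),('tank_mouth',(278,211),(328,166)),('plug',(358,255),(268,234)),('gouge_wide',(340,195),(370,245)),('wood_block_1',(260,282),(277,168))]:
    f=lambda p,u: min(landmark_of(p,t),key=lambda r:np.hypot(*(np.array(r['uv'])-u)))['uv']
    try:
        u,v=f(s,a),f(q,b); print(t,u,v,[x.round(4) for x in tri([ray(s,u),ray(q,v)])[0:1]],tri([ray(s,u),ray(q,v)])[1])
    except Exception as e: print(t,e)
w=cams.camera('wrist');print(np.array(w['tool_from_camera']).round(3),w['camera_matrix'])
Rm=Rt(o['eef_rot']);print(Rm.round(3))
tgt=np.array([.437,.106,.40]);print((Rm.T@(tgt-o['eef_pos'])).round(4))
E
```

```text
plug_head [356.9, 238.0] [265.9, 212.7] [array([0.4402, 0.1053, 0.0548])] [np.float64(0.002945144369176516), np.float64(0.002945144369176399)]
plug_flange [353.6, 245.6] [252.6, 195.7] [array([0.4137, 0.1342, 0.0749])] [np.float64(0.005143703341194318), np.float64(0.0051437033411943535)]
tank_mouth [275.1, 211.6] [325.8, 166.6] [array([0.575 , 0.2315, 0.075 ])] [np.float64(0.003950518364687585), np.float64(0.00395051836468762)]
plug [356.5, 256.9] [265.7, 234.5] [array([ 0.4346,  0.1059, -0.0029])] [np.float64(0.002732628326489679), np.float64(0.0027326283264896114)]
gouge_wide [328.2, 188.2] [384.5, 246.4] [array([0.6673, 0.0435, 0.0029])] [np.float64(0.0013230782368061943), np.float64(0.0013230782368064075)]
wood_block_1 [261.5, 287.8] [275.6, 173.3] [array([ 0.4584,  0.3242, -0.001 ])] [np.float64(0.0006075522737694266), np.float64(0.0006075522737695496)]
[[-0.001  0.947  0.321  0.084]
 [ 1.     0.001  0.001 -0.   ]
 [ 0.     0.321 -0.947  0.032]
 [ 0.     0.     0.     1.   ]] [[291.03168938   0.         319.17871492]
 [  0.         291.03168938 198.38733448]
 [  0.           0.           1.        ]]
[[ 0.956  0.293 -0.   ]
 [ 0.293 -0.956  0.   ]
 [-0.    -0.    -1.   ]]
[ 0.4488 -0.5481  0.0047]
```

```bash
python3 - <<'E'
import cv2
a=cv2.imread('pics/scene0.png')[140:310,220:440];b=cv2.imread('pics/side0.png')[130:310,220:440]
cv2.imwrite('pics/z_s.png',cv2.resize(a,None,fx=3.4,fy=3.4,interpolation=2));cv2.imwrite('pics/z_q.png',cv2.resize(b,None,fx=3.3,fy=3.3,interpolation=2))
E
```

```text
(no output)
```

View pics/z_s.png

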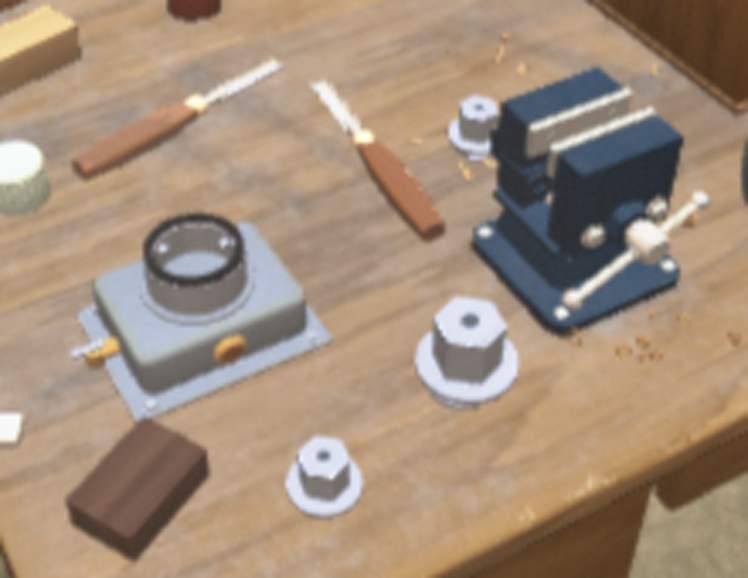

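View pics/z_q.png

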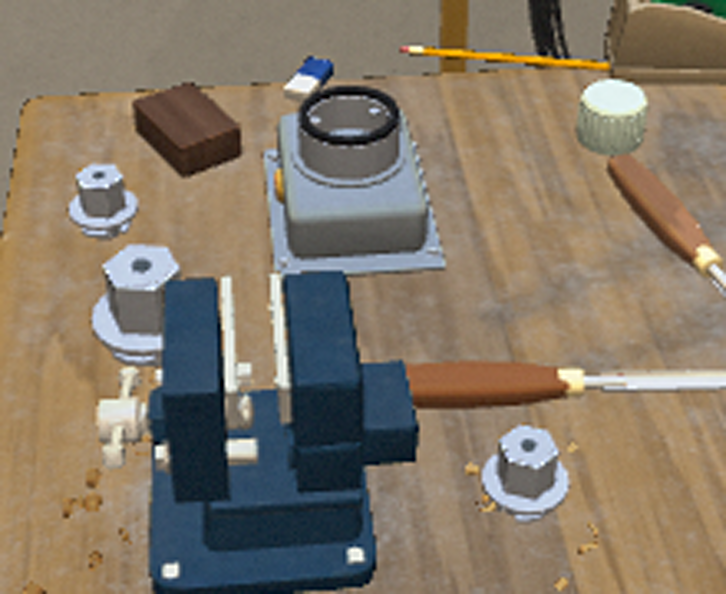

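The plug and tank positions agree to within a few mm across both cameras. I'll move over the plug so the wrist camera can see it.

```bash
python3 -m handwheel '[{"offset":[0.11,-0.137,0],"spin":0,"grip":1},{"offset":[0.22,-0.274,0],"spin":0,"grip":1},{"offset":[0.33,-0.41,0],"spin":0,"grip":1},{"offset":[0.44,-0.54,0],"spin":0,"grip":1},{"offset":[0.44,-0.54,0],"spin":0,"grip":1},{"offset":[0.44,-0.54,0],"spin":0,"grip":1},{"offset":[0.44,-0.54,0],"spin":0,"grip":1},{"offset":[0.44,-0.54,0],"spin":0,"grip":1},{"offset":[0.44,-0.54,0],"spin":0,"grip":1},{"offset":[0.44,-0.54,0],"spin":0,"grip":1},{"offset":[0.44,-0.54,0],"spin":0,"grip":1},{"offset":[0.44,-0.54,0],"spin":0,"grip":1},{"offset":[0.44,-0.54,0],"spin":0,"grip":1},{"offset":[0.44,-0.54,0],"spin":0,"grip":1},{"offset":[0.44,-0.54,0],"spin":0,"grip":1},{"offset":[0.44,-0.54,0],"spin":0,"grip":1},{"offset":[0.44,-0.54,0],"spin":0,"grip":1},{"offset":[0.44,-0.54,0],"spin":0,"grip":1}]'
python3 - <<'E'
from h import *
o=ctrl.get_obs(); p=cams.camera('wrist'); save(p,'w1'); print(o['time_s'],o['q'].round(3),o['eef_pos'],Rt(o['eef_rot']).round(3),o['wrist_force'])
for t,z in [('plug_head',.053),('plug_flange',.024),('plug',0),('tank_mouth',.08)]:
    for r in landmark_of(p,t)[:4]: print(t,np.round(r['uv'],1),round(r['confidence'],2),atz(p,r['uv'],z,o).round(4))
E
```

```text
time_s: 3.9
eef_pos: [0.4309, 0.0954, 0.4048]
eef_rot: [0.0, 0.989, 0.148, 0.0]
wrist_force: [0.4, -0.5, 0.1]
opening: 1.002
3.9 [-0.052 -0.131  1.926  0.     1.347  1.221] [0.43092948 0.09542567 0.40476967] [[ 0.956  0.293  0.   ]
 [ 0.293 -0.956  0.   ]
 [ 0.     0.    -1.   ]] [ 0.42026251 -0.4530528   0.0535873 ]
plug_head [205.8 160.2] 0.94 [0.4134 0.2223 0.053 ]
plug_head [312.3 175. ] 0.73 [0.4317 0.1042 0.053 ]
plug_head [506.9  19.5] 0.71 [ 0.6336 -0.031   0.053 ]
plug_head [238.8   8.3] 0.63 [0.5676 0.2175 0.053 ]
plug_flange [313.3 163.9] 0.88 [0.4382 0.1056 0.024 ]
plug_flange [208.9 160. ] 0.85 [0.4059 0.228  0.024 ]
plug_flange [498.2  25.3] 0.69 [ 0.6372 -0.0385  0.024 ]
plug [486.2  29.4] 0.81 [ 0.6383 -0.0384  0.    ]
plug [216.7 156.1] 0.69 [0.4066 0.2267 0.    ]
plug [312.3 161.7] 0.62 [0.4356 0.1066 0.    ]
```

View pics/w1.png

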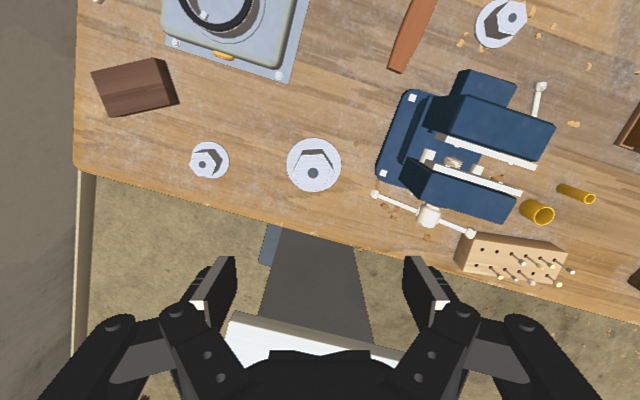

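```bash
python3 - <<'E'
import cv2
a=cv2.imread('pics/w1.png')[125:205,265:365]
cv2.imwrite('pics/w1z.png',cv2.resize(a,None,fx=7,fy=7,interpolation=2))
E
```

```text
(no output)
```

View pics/w1z.png

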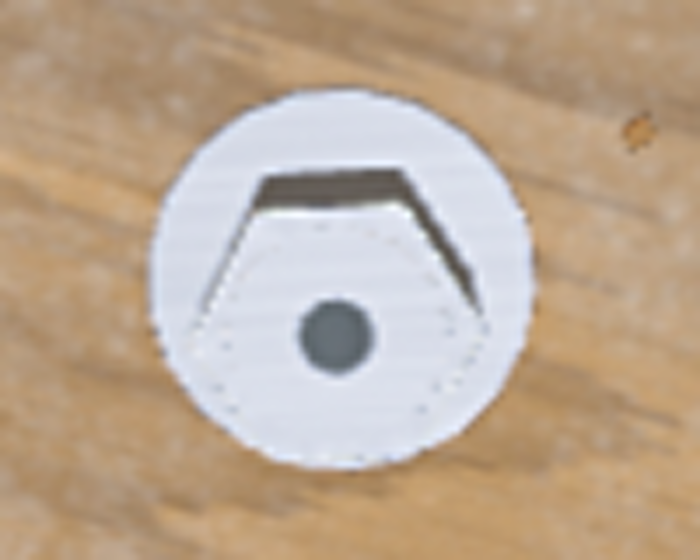

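```bash
python3 - <<'E'
from h import *
o=ctrl.get_obs(); p=cams.camera('wrist')
c=lambda u:atz(p,(265+(u[0]+.5)/7-.5,125+(u[1]+.5)/7-.5),u[2],o)
print('hole',c((336,337,.066)),'flange',c((343,278,.03)))
P=[c((x,y,.066)) for x,y in [(195,328),(253,210),(405,203),(487,325)]]
for a,b in zip(P,P[1:]):
    d=b-a; print(np.linalg.norm(d).round(4), 'edge yaw mod60',np.degrees(np.arctan2(d[1],d[0]))%60)
d=P[3]-P[0];print('vertex diam',np.linalg.norm(d),np.degrees(np.arctan2(d[1],d[0]))%60,'ctr',(P[0]+P[3])/2)
E
```

```text
hole [0.43739724 0.10558727 0.066     ] flange [0.43902314 0.10563655 0.03      ]
0.0205 edge yaw mod60 49.988805944229064
0.023 edge yaw mod60 49.641620301115296
0.0228 edge yaw mod60 50.94738253081215
vertex diam 0.04505704331874304 47.59816661791126 ctr [0.43921301 0.10532888 0.066     ]
```

```bash
python3 - <<'E'
from h import *
o=ctrl.get_obs(); p=cams.camera('wrist')
for n,u,z in [('knob',(375,194),.06),('knob',(375,194),.08),('base',(378,176),.01),('base',(405,90),.01),('jaw',(404,190),.1),('jaw',(465,72),.1),('tankrimctr',(232,0),.08),('smallplug',(205,163),.04)]: print(n,atz(p,u,z,o).round(3))
E
```

```text
knob [0.433 0.031 0.06 ]
knob [0.438 0.037 0.08 ]
base [0.444 0.021 0.01 ]
base [0.551 0.028 0.01 ]
jaw [0.455 0.016 0.1  ]
jaw [0.569 0.007 0.1  ]
tankrimctr [0.567 0.216 0.08 ]
smallplug [0.406 0.227 0.04 ]
```

```bash
python3 -m handwheel '[{"offset":[0.010,-0.007,0.03],"spin":-10,"grip":1},{"offset":[0.010,-0.007,0.06],"spin":-20,"grip":1},{"offset":[0.010,-0.007,0.09],"spin":-30,"grip":1},{"offset":[0.010,-0.007,0.10],"spin":-40,"grip":1},{"offset":[0.010,-0.007,0.10],"spin":-50,"grip":1},{"offset":[0.010,-0.007,0.10],"spin":-60,"grip":1},{"offset":[0.010,-0.007,0.10],"spin":-70,"grip":1},{"offset":[0.010,-0.007,0.10],"spin":-80,"grip":1},{"offset":[0.010,-0.007,0.10],"spin":-90,"grip":1},{"offset":[0.010,-0.007,0.10],"spin":-93,"grip":1},{"offset":[0.010,-0.007,0.10],"spin":-93,"grip":1},{"offset":[0.010,-0.007,0.10],"spin":-93,"grip":1},{"offset":[0.010,-0.007,0.10],"spin":-93,"grip":1}]'
python3 - <<'E'
from h import *
o=ctrl.get_obs(); p=cams.camera('wrist'); save(p,'w2'); print(o['time_s'],o['q'].round(3),o['eef_pos'],Rt(o['eef_rot']).round(3),o['wrist_force'])
for t,z in [('plug_head',.053),('plug_flange',.024),('plug',0),('tank_mouth',.08)]:
    for r in landmark_of(p,t)[:3]: print(t,np.round(r['uv'],1),round(r['confidence'],2),atz(p,r['uv'],z,o).round(4))
E
```

```text
time_s: 5.88
eef_pos: [0.4384, 0.1053, 0.3047]
eef_rot: [-0.0, 0.573, 0.819, -0.0]
wrist_force: [0.4, 0.2, 0.5]
opening: 1.002
5.875 [-0.029  0.022  2.    -0.     1.12  -0.378] [0.43841978 0.10527447 0.30468162] [[-0.343  0.94  -0.   ]
 [ 0.94   0.343  0.   ]
 [ 0.    -0.    -1.   ]] [0.38558629 0.2430974  0.52197088]
plug_head [332.6  32.7] 0.97 [0.405  0.2267 0.053 ]
plug_head [316.4 209.5] 0.7 [0.4376 0.1038 0.053 ]
plug_flange [315.3 195.4] 0.97 [0.4357 0.1057 0.024 ]
plug_flange [331.6  41.7] 0.93 [0.4057 0.2263 0.024 ]
plug [328.7  43.7] 0.73 [0.4035 0.2282 0.    ]
plug [316.8 186.6] 0.62 [0.4364 0.1072 0.    ]
tank_mouth [582.1 114.5] 0.58 [0.572  0.2326 0.08  ]
```

View pics/w2.png

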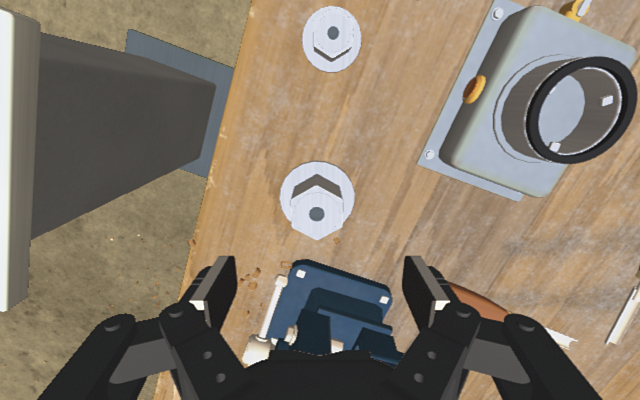

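Plug flange is at (317,198) and the hole at (316,214), with two hex flats facing the pads (left/right). The tank ring at (582,110) shows two lugs. I'll refine the plug and ring centres.

```bash
python3 - <<'E'
from h import *
import cv2
o=ctrl.get_obs(); p=cams.camera('wrist')
a=p['color'][150:250,265:370]; cv2.imwrite('pics/w2z.png',cv2.resize(a[:,:,::-1],None,fx=7,fy=7,interpolation=2))
b=p['color'][40:180,490:640]; cv2.imwrite('pics/w2t.png',cv2.resize(b[:,:,::-1],None,fx=5,fy=4,interpolation=2))
c=lambda uv,z:atz(p,uv,z,o).round(4)
print(c((316.4,214),.066),c((317,198),.030))
dark=(p['color'].max(2)<50).astype(np.uint8); dark[:, :500]=0; dark[180:]=0
n,l,s,ce=cv2.connectedComponentsWithStats(dark); i=1+np.argmax(s[1:,4]); print(s[i])
m=(l==i).astype(np.uint8); ct=cv2.findContours(m,cv2.RETR_EXTERNAL,cv2.CHAIN_APPROX_NONE)[0][0][:,0,:]
P=np.array([atz(p,u,.08,o)[:2] for u in ct]); 
A=np.c_[2*P,np.ones(len(P))]; x=np.linalg.lstsq(A,(P**2).sum(1),rcond=None)[0]; r=np.sqrt(x[2]+x[0]**2+x[1]**2); print('ring ctr',x[:2],'r',r, np.abs(np.hypot(*(P-x[:2]).T)-r).max())
E
```

```text
[0.4373 0.1051 0.066 ] [0.4373 0.1058 0.03  ]
[555  65  74  92 589]
ring ctr [0.57023658 0.23296297] r 0.027422109728951035 0.0020669549833037502
```

View pics/w2z.png

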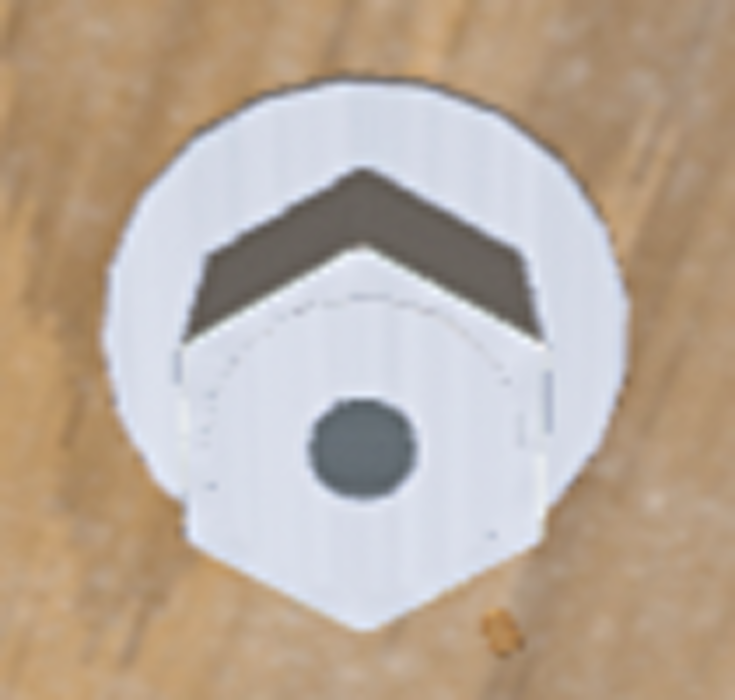

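View pics/w2t.png

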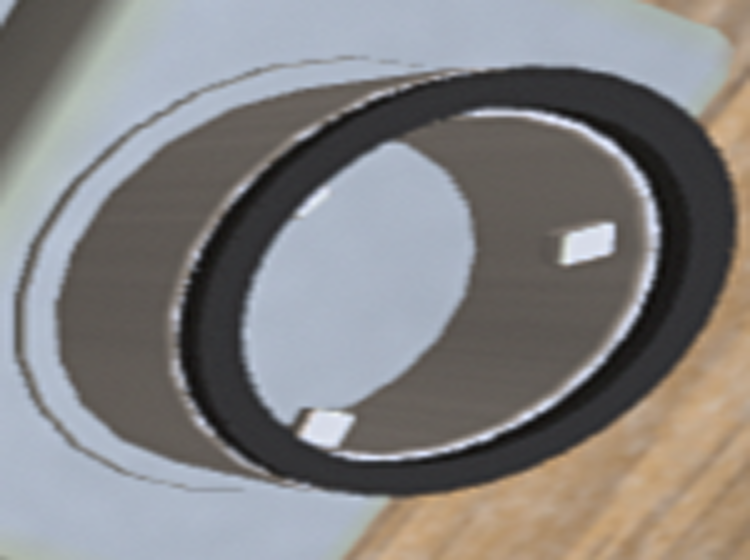

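```bash
python3 -m handwheel '[{"offset":[0,0,0.03],"spin":0,"grip":1},{"offset":[0,0,0.06],"spin":0,"grip":1},{"offset":[0,-0.001,0.08],"spin":0,"grip":1},{"offset":[0,-0.001,0.09],"spin":0,"grip":1},{"offset":[0,-0.001,0.096],"spin":0,"grip":1},{"offset":[0,-0.001,0.096],"spin":0,"grip":1},{"offset":[0,-0.001,0.096],"spin":0,"grip":1},{"offset":[0,-0.001,0.096],"spin":0,"grip":0.7},{"offset":[0,-0.001,0.096],"spin":0,"grip":0.5},{"offset":[0,-0.001,0.096],"spin":0,"grip":0.3},{"offset":[0,-0.001,0.096],"spin":0,"grip":0},{"offset":[0,-0.001,0.096],"spin":0,"grip":0},{"offset":[0,-0.001,0.096],"spin":0,"grip":0},{"offset":[0,-0.001,0.096],"spin":0,"grip":0},{"offset":[0,-0.001,0.096],"spin":0,"grip":0},{"offset":[0,-0.001,0.096],"spin":0,"grip":0}]'
python3 - <<'E'
from h import *
o=ctrl.get_obs(); p=cams.camera('wrist'); save(p,'w3'); print(o['eef_pos'],o['wrist_force'],o['torque'],o['opening'])
E
```

```text
time_s: 8.18
eef_pos: [0.4376, 0.1049, 0.2091]
eef_rot: [0.0, 0.573, 0.819, 0.0]
wrist_force: [-2.2, -0.4, 5.1]
opening: 0.457
[0.43761901 0.10493557 0.20907045] [-2.24459609 -0.38810849  5.1370186 ] [-0.06687451  0.29104058  0.03729693] 0.45704267096076745
```

View pics/w3.png

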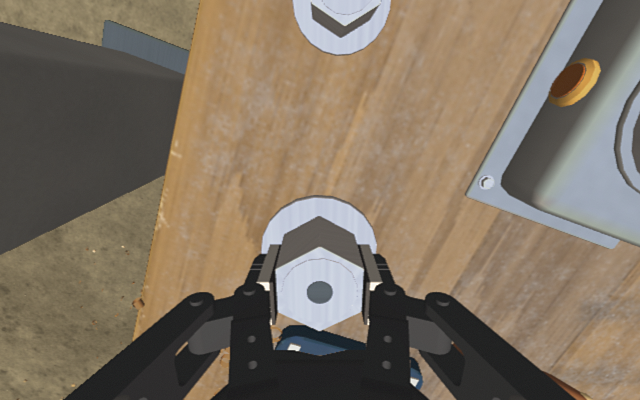

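```bash
python3 -m handwheel '[{"offset":[0,0,-0.01],"spin":0,"grip":0},{"offset":[0,0,-0.04],"spin":0,"grip":0},{"offset":[0,0,-0.08],"spin":0,"grip":0},{"offset":[0,0,-0.12],"spin":0,"grip":0},{"offset":[0,0,-0.15],"spin":0,"grip":0},{"offset":[-0.005,0.03,-0.151],"spin":0,"grip":0},{"offset":[-0.012,0.07,-0.151],"spin":0,"grip":0},{"offset":[-0.02,0.12,-0.151],"spin":0,"grip":0},{"offset":[-0.025,0.16,-0.151],"spin":0,"grip":0},{"offset":[-0.027,0.169,-0.151],"spin":0,"grip":0},{"offset":[-0.027,0.169,-0.151],"spin":0,"grip":0},{"offset":[-0.027,0.169,-0.151],"spin":0,"grip":0},{"offset":[-0.027,0.169,-0.151],"spin":0,"grip":0}]'
python3 - <<'E'
from h import *
o=ctrl.get_obs(); p=cams.camera('wrist'); save(p,'w4'); print(o['q'].round(2),o['eef_pos'],o['wrist_force'],o['torque'],o['opening'])
for r in landmark_of(p,'tank_mouth')[:3]: print(np.round(r['uv'],1),round(r['confidence'],2),atz(p,r['uv'],.08,o).round(4))
b=p['color'][0:170,230:430]; cv2.imwrite('pics/w4t.png',cv2.resize(b[:,:,::-1],None,fx=4,fy=3.5,interpolation=2))
E
```

```text
time_s: 9.85
eef_pos: [0.6047, 0.1374, 0.3599]
eef_rot: [-0.0, 0.573, 0.819, -0.0]
wrist_force: [0.8, -0.7, -1.5]
opening: 0.458
[ 0.03  0.32  1.53 -0.    1.29 -0.32] [0.60469678 0.13743626 0.35994898] [ 0.80964452 -0.69329864 -1.45992033] [ 0.01657944 -0.01267917 -0.00528773] 0.45830656277220533
[318.9  72.6] 0.95 [0.5702 0.2347 0.08  ]
```

View pics/w4.png

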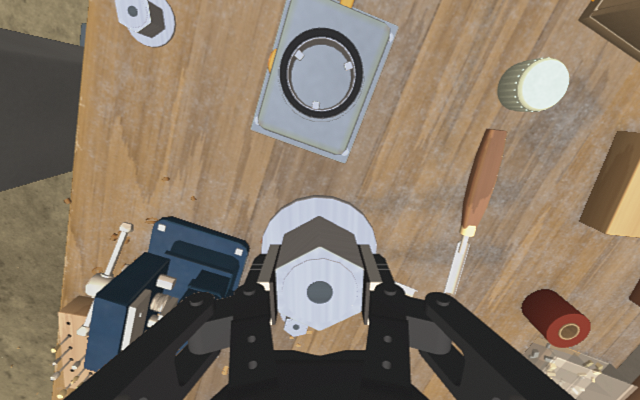

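View pics/w4t.png

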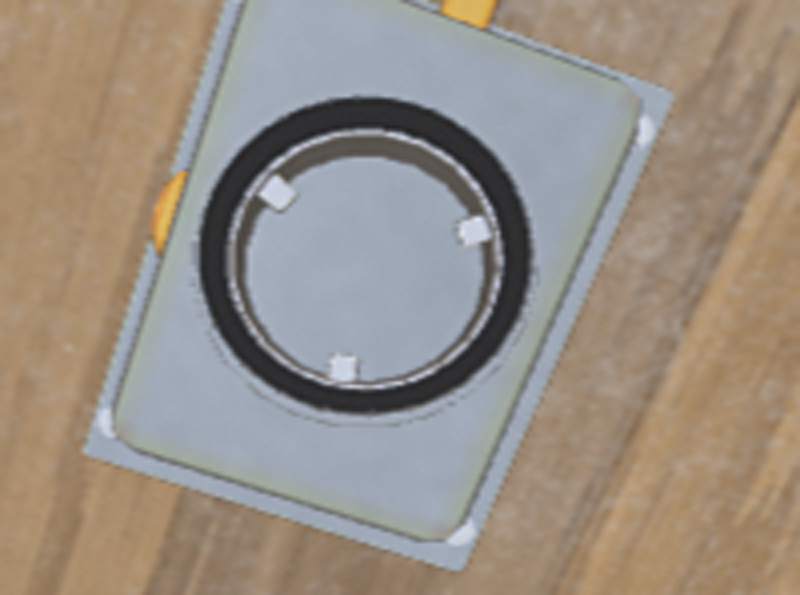

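```bash
python3 - <<'E'
from h import *
o=ctrl.get_obs(); p=cams.camera('wrist')
dark=(p['color'].max(2)<70).astype(np.uint8); dark[:, :270]=0; dark[:,375:]=0; dark[130:]=0
n,l,s,ce=cv2.connectedComponentsWithStats(dark); i=1+np.argmax(s[1:,4]); print(s[i])
m=(l==i).astype(np.uint8)
cs,h=cv2.findContours(m,cv2.RETR_CCOMP,cv2.CHAIN_APPROX_NONE)
for z in (.08,.078):
  for c in sorted(cs,key=len)[-2:]:
    P=np.array([atz(p,u,z,o)[:2] for u in c[:,0,:].astype(float)])
    A=np.c_[2*P,np.ones(len(P))]; x=np.linalg.lstsq(A,(P**2).sum(1),rcond=None)[0]; r=np.sqrt(x[2]+x[0]**2+x[1]**2); print(z,'ctr',x[:2],'r',r, np.std(np.hypot(*(P-x[:2]).T)-r))
f=lambda u,z:atz(p,(230+(u[0]+.5)/4-.5,(u[1]+.5)/3.5-.5),z,o)
L=np.array([f(u,.071)[:2] for u in [(277,192),(474,231),(344,366)]])
for a in L: 
    d=a-np.array([.5705,.2345]); print('lug r',np.hypot(*d),'yaw',np.degrees(np.arctan2(d[1],d[0])))
A=np.c_[2*L,np.ones(3)];x=np.linalg.solve(A,(L**2).sum(1));print('lug ctr',x[:2])
# neck rim bright ring bore z~.076
for uv in [(320,291),(319.5,240)]: pass
s=cams.camera('scene');q=cams.camera('side');save(s,'s5');save(q,'q5')
for cam in (s,q):
  for r in landmark_of(cam,'tank_mouth')[:1]: print(r['uv'],r['confidence'],atz(cam,r['uv'],.08))
E
```

```text
[ 280   28   82   90 1633]
0.08 ctr [0.57212672 0.2335163 ] r 0.027831080524179184 0.0002269526204246948
0.08 ctr [0.57201916 0.23388   ] r 0.032056726857328396 0.00024339232447523874
0.078 ctr [0.57208647 0.23365658] r 0.028055114853750725 0.00022877954116238725
0.078 ctr [0.57197805 0.2340232 ] r 0.03231477674884045 0.00024535158136395404
lug r 0.02128774351210487 yaw 158.03899932137483
lug r 0.02458720763881323 yaw 34.326167095405
lug r 0.023742659659607573 yaw -76.2685470523741
lug ctr [0.57242077 0.23428965]
[277.4, 212.3] 0.72 [0.57053833 0.23017749 0.08      ]
[325.8, 165.6] 0.59 [0.57142855 0.22292164 0.08      ]
```

```bash
python3 - <<'E'
from h import *
o=ctrl.get_obs(); p=cams.camera('wrist')
b=p['color'][185:345,240:400]; cv2.imwrite('pics/w4p.png',cv2.resize(b[:,:,::-1],None,fx=4.5,fy=3.7,interpolation=2))
g=p['color'].max(2).astype(int)
hole=(g<130).astype(np.uint8); hole[:278]=0;hole[306:]=0;hole[:,:300]=0;hole[:,340:]=0
n,l,s,ce=cv2.connectedComponentsWithStats(hole);i=1+np.argmax(s[1:,4]);print(s[i],ce[i])
zt=o['eef_pos'][2]-.1431
w=atz(p,ce[i],zt,o);print('hole world',w,'tool',Rt(o['eef_rot']).T@(w-o['eef_pos']))
E
```

```text
[307 281  25  22 438] [319.23059361 291.70776256]
hole world [0.60605849 0.1383664  0.21670583] tool [0.0005903  0.00088389 0.1431001 ]
```

View pics/w4p.png

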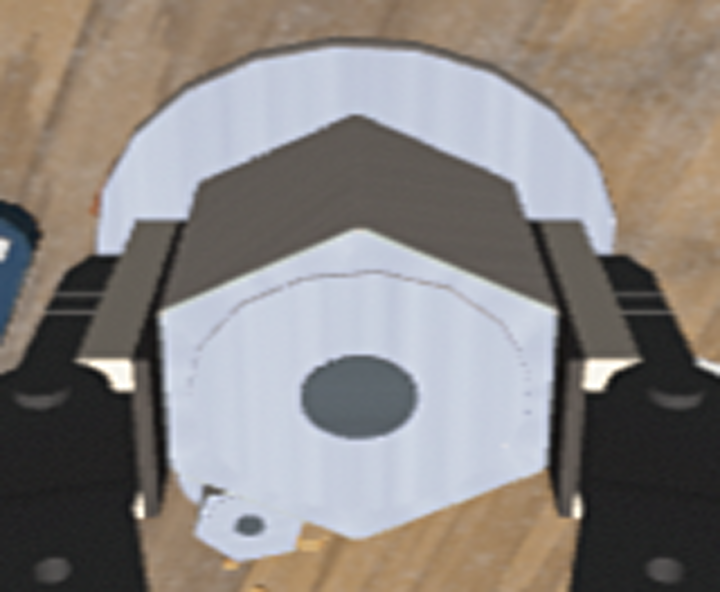

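Tank centre is about (0.572,0.234), and the three lugs are at yaw of about 39°, 159° and -81°. I'll check for camera bias with a second view turned 90°.

```bash
python3 -m handwheel '[{"offset":[0.015,-0.014,0],"spin":10,"grip":0},{"offset":[0.03,-0.028,0],"spin":20,"grip":0},{"offset":[0.045,-0.042,0],"spin":30,"grip":0},{"offset":[0.06,-0.056,0],"spin":40,"grip":0},{"offset":[0.075,-0.07,0],"spin":50,"grip":0},{"offset":[0.09,-0.084,0],"spin":60,"grip":0},{"offset":[0.102,-0.098,0],"spin":70,"grip":0},{"offset":[0.102,-0.098,0],"spin":80,"grip":0},{"offset":[0.102,-0.098,0],"spin":90,"grip":0},{"offset":[0.102,-0.098,0],"spin":90,"grip":0},{"offset":[0.102,-0.098,0],"spin":90,"grip":0},{"offset":[0.102,-0.098,0],"spin":90,"grip":0}]'
python3 - <<'E'
from h import *
o=ctrl.get_obs(); p=cams.camera('wrist'); save(p,'w6'); print(o['q'].round(2),o['eef_pos'],o['wrist_force'],o['opening'])
for r in landmark_of(p,'tank_mouth')[:3]: print(np.round(r['uv'],1),round(r['confidence'],2),atz(p,r['uv'],.08,o).round(4))
dark=(p['color'].max(2)<70).astype(np.uint8); dark[:, :250]=0; dark[:,400:]=0; dark[150:]=0
n,l,s,ce=cv2.connectedComponentsWithStats(dark); i=1+np.argmax(s[1:,4]); print(s[i])
m=(l==i).astype(np.uint8)
cs,h=cv2.findContours(m,cv2.RETR_CCOMP,cv2.CHAIN_APPROX_NONE)
z=.08
for c in sorted(cs,key=len)[-2:]:
    P=np.array([atz(p,u,z,o)[:2] for u in c[:,0,:].astype(float)])
    A=np.c_[2*P,np.ones(len(P))]; x=np.linalg.lstsq(A,(P**2).sum(1),rcond=None)[0]; r=np.sqrt(x[2]+x[0]**2+x[1]**2); print(z,'ctr',x[:2],'r',r, np.std(np.hypot(*(P-x[:2]).T)-r))
g=p['color'].max(2).astype(int)
hole=(g<130).astype(np.uint8); hole[:278]=0;hole[306:]=0;hole[:,:300]=0;hole[:,340:]=0
n,l,s,ce=cv2.connectedComponentsWithStats(hole);i=1+np.argmax(s[1:,4]);print(s[i],ce[i])
E
```

```text
time_s: 11.75
eef_pos: [0.4785, 0.1997, 0.3597]
eef_rot: [-0.0, 0.985, 0.175, -0.0]
wrist_force: [-0.8, 0.2, -2.1]
opening: 0.461
[0.17 0.1  1.79 0.   1.25 1.39] [0.47851011 0.19966397 0.35967461] [-0.80922266  0.22754279 -2.1001818 ] 0.46108251334329037
[320.3  78.8] 0.94 [0.5722 0.2334 0.08  ]
[ 279   33   82   89 1596]
0.08 ctr [0.57163462 0.2337508 ] r 0.02787681619515752 0.00021607294232719177
0.08 ctr [0.57201093 0.23393992] r 0.032038763988770494 0.00021263234403902308
[307 281  25  22 430] [319.20232558 291.77674419]
```

View pics/w6.png

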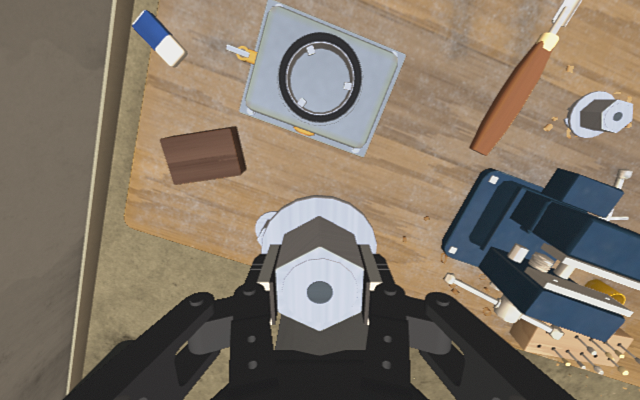

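Both views put the neck at (0.5720,0.2339) to within 0.1 mm. I'll move over it and come down close to the mouth.

```bash
python3 -m handwheel '[{"offset":[0.03,0,0],"spin":0,"grip":0},{"offset":[0.07,0,0],"spin":0,"grip":0},{"offset":[0.099,0,0],"spin":0,"grip":0},{"offset":[0.099,0,0.02],"spin":0,"grip":0},{"offset":[0.099,0,0.04],"spin":0,"grip":0},{"offset":[0.099,0,0.06],"spin":0,"grip":0},{"offset":[0.099,0,0.066],"spin":0,"grip":0},{"offset":[0.099,0,0.066],"spin":0,"grip":0},{"offset":[0.099,0,0.066],"spin":0,"grip":0},{"offset":[0.099,0,0.066],"spin":0,"grip":0}]'
cat > st.py <<'E'
from h import *
o=ctrl.get_obs(); R_=Rt(o['eef_rot']); print('t',o['time_s'],'pos',o['eef_pos'].round(5),'plugz',round(o['eef_pos'][2]-.2091,4),'yaw',np.degrees(np.arctan2(R_[1,0],R_[0,0])).round(2),'F',o['wrist_force'].round(2),'M',o['torque'].round(3),'op',round(o['opening'],3),'q6',o['q'][5].round(3))
E
python3 st.py
python3 - <<'E'
from h import *
for c in ['scene','side']:
    p=cams.camera(c); 
    b=p['color'][150:280,220:380] if c=='scene' else p['color'][100:230,250:410]
    cv2.imwrite(f'pics/p7{c}.png',cv2.resize(b[:,:,::-1],None,fx=4.5,fy=4.5,interpolation=2))
E
```

```text
time_s: 13.1
eef_pos: [0.5718, 0.2338, 0.2947]
eef_rot: [-0.0, 0.985, 0.174, 0.001]
wrist_force: [1.0, 0.4, -1.8]
opening: 0.46
t 13.1 pos [0.57177 0.23376 0.29471] plugz 0.0856 yaw 20.07 F [ 0.99  0.42 -1.84] M [-0.022 -0.02  -0.005] op 0.46 q6 1.417
```

View pics/p7scene.png

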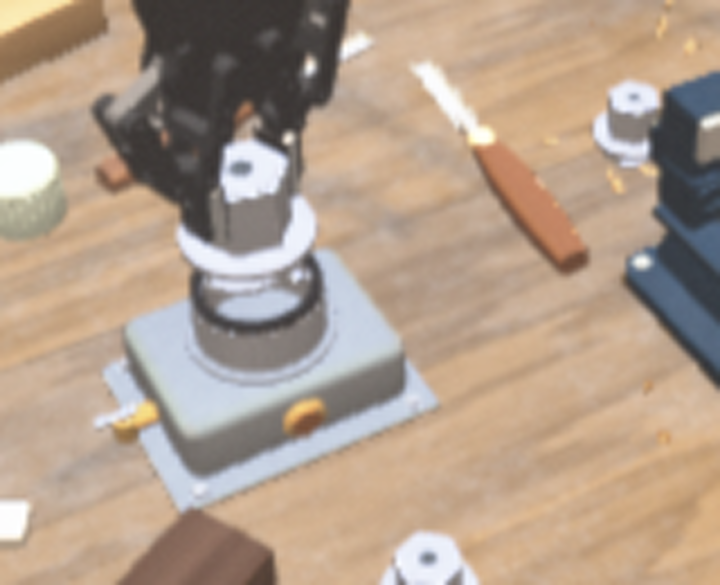

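View pics/p7side.png

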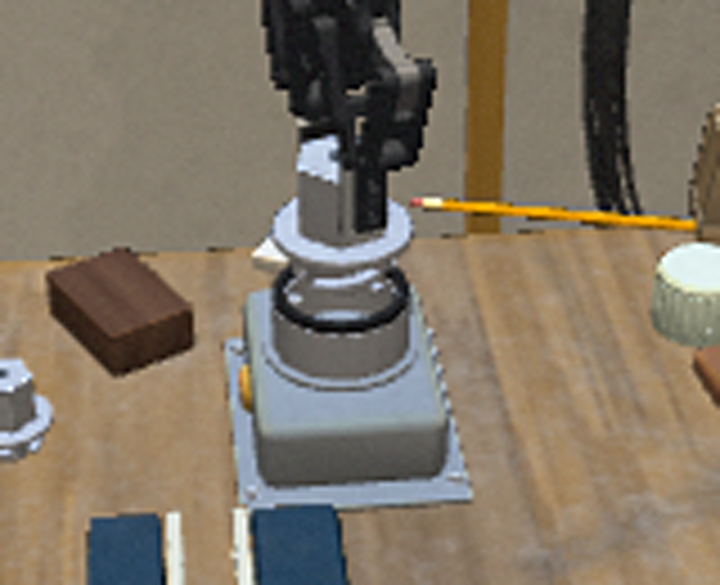

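The plug hangs centred over the neck in both views. Now I'll lower it slowly.

```bash
python3 -m handwheel '[{"offset":[0,0,0.003],"spin":0,"grip":0},{"offset":[0,0,0.006],"spin":0,"grip":0},{"offset":[0,0,0.009],"spin":0,"grip":0},{"offset":[0,0,0.012],"spin":0,"grip":0},{"offset":[0,0,0.012],"spin":0,"grip":0},{"offset":[0,0,0.012],"spin":0,"grip":0}]'; python3 st.py
```

```text
time_s: 13.95
eef_pos: [0.5715, 0.2337, 0.2817]
eef_rot: [0.0, 0.985, 0.174, 0.0]
wrist_force: [-0.1, -0.6, -1.0]
opening: 0.462
t 13.95 pos [0.57149 0.23369 0.28175] plugz 0.0726 yaw 20.07 F [-0.12 -0.62 -0.98] M [-0.004 -0.053 -0.017] op 0.462 q6 1.417
```

```bash
python3 -m handwheel '[{"offset":[0,0,0.001],"spin":0,"grip":0},{"offset":[0,0,0.002],"spin":0,"grip":0},{"offset":[0,0,0.003],"spin":0,"grip":0},{"offset":[0,0,0.004],"spin":0,"grip":0},{"offset":[0,0,0.004],"spin":0,"grip":0}]'; python3 st.py
python3 -m handwheel '[{"offset":[0,0,0.001],"spin":0,"grip":0},{"offset":[0,0,0.0015],"spin":0,"grip":0},{"offset":[0,0,0.0015],"spin":0,"grip":0}]'; python3 st.py
```

```text
time_s: 14.58
eef_pos: [0.5714, 0.2336, 0.2776]
eef_rot: [0.0, 0.985, 0.174, -0.0]
wrist_force: [0.7, -1.1, -2.2]
opening: 0.459
t 14.575 pos [0.57142 0.23364 0.27756] plugz 0.0685 yaw 20.06 F [ 0.68 -1.1  -2.22] M [-0.023 -0.042  0.016] op 0.459 q6 1.417
time_s: 14.95
eef_pos: [0.5714, 0.2335, 0.2761]
eef_rot: [0.0, 0.985, 0.174, -0.0]
wrist_force: [0.2, -0.9, -2.2]
opening: 0.46
t 14.95 pos [0.5714  0.23355 0.2761 ] plugz 0.067 yaw 20.06 F [ 0.18 -0.92 -2.16] M [-0.252  0.009  0.029] op 0.46 q6 1.417
```

```bash
for i in 1; do python3 -m handwheel '[{"offset":[0,0,0.001],"spin":0,"grip":0},{"offset":[0,0,0.001],"spin":0,"grip":0}]' >/dev/null; python3 st.py; done
python3 -m handwheel '[{"offset":[0,0,0.001],"spin":0,"grip":0},{"offset":[0,0,0.001],"spin":0,"grip":0}]' >/dev/null; python3 st.py
```

```text
t 15.2 pos [0.57138 0.23353 0.27504] plugz 0.0659 yaw 20.06 F [-0.35 -2.07 -1.51] M [-0.428  0.065 -0.049] op 0.457 q6 1.417
t 15.45 pos [0.57137 0.23356 0.27402] plugz 0.0649 yaw 20.06 F [-0.24 -2.57 -0.97] M [-0.556  0.168 -0.046] op 0.461 q6 1.417
```

A sideways force of -2.5 N in y is building up, so I'll ease the plug about 0.5 mm in -y.

```bash
python3 -m handwheel '[{"offset":[-0.0002,0.0005,0],"spin":0,"grip":0},{"offset":[-0.0002,0.0005,0],"spin":0,"grip":0}]' >/dev/null; python3 st.py
python3 -m handwheel '[{"offset":[0,0,0.0007],"spin":0,"grip":0},{"offset":[0,0,0.0007],"spin":0,"grip":0}]' >/dev/null; python3 st.py
```

```text
t 15.7 pos [0.57136 0.23329 0.27407] plugz 0.065 yaw 20.06 F [-1.12 -0.7  -1.97] M [-0.186  0.12  -0.029] op 0.46 q6 1.416
t 15.95 pos [0.57142 0.23327 0.27347] plugz 0.0644 yaw 20.06 F [-0.13 -1.26 -1.01] M [-0.115  0.094  0.045] op 0.461 q6 1.416
```

```bash
python3 -m handwheel '[{"offset":[0,0,0.0008],"spin":0,"grip":0},{"offset":[0,0,0.0008],"spin":0,"grip":0}]' >/dev/null; python3 st.py
python3 -m handwheel '[{"offset":[0,0,0.0008],"spin":0,"grip":0},{"offset":[0,0,0.0008],"spin":0,"grip":0}]' >/dev/null; python3 st.py
```

```text
t 16.2 pos [0.57144 0.23322 0.27263] plugz 0.0635 yaw 20.06 F [-1.7  -0.75 -1.18] M [-0.08   0.103 -0.046] op 0.456 q6 1.416
t 16.45 pos [0.57142 0.23317 0.27177] plugz 0.0627 yaw 20.07 F [ 0.43  0.01 -2.4 ] M [-0.078  0.068 -0.001] op 0.459 q6 1.416
```

```bash
for s in 1; do python3 -m handwheel '[{"offset":[0,0,0.0008],"spin":0,"grip":0},{"offset":[0,0,0.0008],"spin":0,"grip":0}]' >/dev/null; python3 st.py
python3 -m handwheel '[{"offset":[0,0,0.0008],"spin":0,"grip":0},{"offset":[0,0,0.0008],"spin":0,"grip":0}]' >/dev/null; python3 st.py; done
```

```text
t 16.7 pos [0.57152 0.23319 0.27152] plugz 0.0624 yaw 20.06 F [-1.52 -0.28  2.15] M [-0.139  0.312 -0.036] op 0.462 q6 1.416
t 16.95 pos [0.57157 0.23326 0.27132] plugz 0.0622 yaw 20.07 F [-3.91 -0.88  6.8 ] M [-0.343  0.666 -0.065] op 0.455 q6 1.416
```

Contact on the lugs at plug z of about 0.0625, so the flange is about 6.5 mm above the mouth. I'll back off counter-clockwise, rising with the helix.

```bash
python3 -m handwheel '[{"offset":[0,0,-0.0004],"spin":-4,"grip":0},{"offset":[0,0,-0.0007],"spin":-8,"grip":0},{"offset":[0,0,-0.0010],"spin":-12,"grip":0},{"offset":[0,0,-0.0013],"spin":-16,"grip":0},{"offset":[0,0,-0.0016],"spin":-20,"grip":0},{"offset":[0,0,-0.0016],"spin":-20,"grip":0}]' >/dev/null; python3 st.py
```

```text
t 17.7 pos [0.57148 0.2331  0.27262] plugz 0.0635 yaw 40.1 F [-2.46 -1.06  4.45] M [-0.35   0.577 -0.052] op 0.459 q6 1.066
```

```bash
python3 -m handwheel '[{"offset":[-0.0003,0,-0.0003],"spin":-4,"grip":0},{"offset":[-0.0003,0,-0.0006],"spin":-8,"grip":0},{"offset":[-0.0003,0,-0.0009],"spin":-12,"grip":0},{"offset":[-0.0003,0,-0.0012],"spin":-16,"grip":0},{"offset":[-0.0003,0,-0.0014],"spin":-20,"grip":0},{"offset":[-0.0003,0,-0.0014],"spin":-20,"grip":0}]' >/dev/null; python3 st.py
```

```text
t 18.45 pos [0.57143 0.2329  0.27393] plugz 0.0648 yaw 60.03 F [-1.84 -1.17  4.75] M [-0.352  0.412 -0.061] op 0.46 q6 0.718
```

```bash
python3 -m handwheel '[{"offset":[-0.0002,0,-0.0003],"spin":-4,"grip":0},{"offset":[-0.0002,0,-0.0006],"spin":-8,"grip":0},{"offset":[-0.0002,0,-0.0008],"spin":-12,"grip":0},{"offset":[-0.0002,0,-0.0008],"spin":-12,"grip":0}]' >/dev/null; python3 st.py
python3 -m handwheel '[{"offset":[0,0,-0.0002],"spin":-4,"grip":0},{"offset":[0,0,-0.0004],"spin":-8,"grip":0},{"offset":[0,0,-0.0004],"spin":-8,"grip":0}]' >/dev/null; python3 st.py
```

```text
t 18.95 pos [0.57147 0.23272 0.27454] plugz 0.0654 yaw 71.96 F [-1.   -1.91  4.19] M [-0.25   0.035  0.029] op 0.459 q6 0.51
t 19.325 pos [0.57098 0.23283 0.27383] plugz 0.0647 yaw 79.92 F [-0.53  0.14 -2.  ] M [-0.027 -0.047  0.039] op 0.458 q6 0.371
```

The load vanished between yaw 72° and 80°, so the ribs are past the lugs. I'll turn a little further into the gap and lower gently.

```bash
python3 -m handwheel '[{"offset":[0,0,-0.0003],"spin":-3,"grip":0},{"offset":[0,0,-0.0003],"spin":-6,"grip":0},{"offset":[0,0,0.0005],"spin":-6,"grip":0},{"offset":[0,0,0.001],"spin":-6,"grip":0},{"offset":[0,0,0.001],"spin":-6,"grip":0}]' >/dev/null; python3 st.py
python3 -m handwheel '[{"offset":[0,0,0.0007],"spin":0,"grip":0},{"offset":[0,0,0.0014],"spin":0,"grip":0},{"offset":[0,0,0.0014],"spin":0,"grip":0}]' >/dev/null; python3 st.py
```

```text
t 19.95 pos [0.57104 0.23276 0.27326] plugz 0.0642 yaw 85.99 F [-0.29 -0.02 -0.98] M [ 0.046 -0.043 -0.021] op 0.459 q6 0.265
t 20.325 pos [0.57107 0.23274 0.27198] plugz 0.0629 yaw 86.05 F [ 0.56  0.37 -2.64] M [-0.024  0.011 -0.031] op 0.459 q6 0.264
```

```bash
python3 -m handwheel '[{"offset":[0,0,0.0007],"spin":0,"grip":0},{"offset":[0,0,0.0014],"spin":0,"grip":0},{"offset":[0,0,0.002],"spin":0,"grip":0},{"offset":[0,0,0.002],"spin":0,"grip":0}]' >/dev/null; python3 st.py
python3 -m handwheel '[{"offset":[0,0,0.0007],"spin":0,"grip":0},{"offset":[0,0,0.0014],"spin":0,"grip":0},{"offset":[0,0,0.0014],"spin":0,"grip":0}]' >/dev/null; python3 st.py
```

```text
t 20.825 pos [0.57107 0.23277 0.27001] plugz 0.0609 yaw 86.06 F [-0.43  0.03 -2.81] M [-0.06  -0.042 -0.03 ] op 0.461 q6 0.264
t 21.2 pos [0.57106 0.23278 0.26859] plugz 0.0595 yaw 86.06 F [ 0.36 -0.7  -0.95] M [-0.009 -0.019  0.017] op 0.458 q6 0.264
```

```bash
python3 -m handwheel '[{"offset":[0,0,0.0007],"spin":0,"grip":0},{"offset":[0,0,0.0014],"spin":0,"grip":0},{"offset":[0,0,0.0014],"spin":0,"grip":0}]' >/dev/null; python3 st.py
python3 -m handwheel '[{"offset":[0,0,0.0006],"spin":0,"grip":0},{"offset":[0,0,0.0012],"spin":0,"grip":0},{"offset":[0,0,0.0012],"spin":0,"grip":0}]' >/dev/null; python3 st.py
```

```text
t 21.575 pos [0.57108 0.23278 0.26722] plugz 0.0581 yaw 86.06 F [-0.18 -0.18 -2.03] M [-0.029 -0.041  0.012] op 0.459 q6 0.264
t 21.95 pos [0.57104 0.23279 0.266  ] plugz 0.0569 yaw 86.06 F [ 0.67  1.18 -1.43] M [ 0.011 -0.031 -0.005] op 0.457 q6 0.264
```

```bash
python3 -m handwheel '[{"offset":[0,0,0.0006],"spin":0,"grip":0},{"offset":[0,0,0.0006],"spin":0,"grip":0}]' >/dev/null; python3 st.py
```

```text
t 22.2 pos [0.57105 0.23279 0.2654 ] plugz 0.0563 yaw 86.06 F [-0.38 -0.31 -1.84] M [0.033 0.02  0.009] op 0.461 q6 0.264
```

```bash
python3 -m handwheel '[{"offset":[0,0,0.0005],"spin":0,"grip":0},{"offset":[0,0,0.0005],"spin":0,"grip":0}]' >/dev/null; python3 st.py
python3 -m handwheel '[{"offset":[0,0,0.0004],"spin":0,"grip":0},{"offset":[0,0,0.0004],"spin":0,"grip":0}]' >/dev/null; python3 st.py
```

```text
t 22.45 pos [0.57113 0.23279 0.26529] plugz 0.0562 yaw 86.06 F [-2.44 -0.67  1.41] M [-0.072  0.16  -0.006] op 0.456 q6 0.264
t 22.7 pos [0.57115 0.2328  0.26486] plugz 0.0558 yaw 86.07 F [-1.27 -0.49  2.44] M [-0.109  0.218 -0.038] op 0.456 q6 0.264
```

The flange is on the seal at plug z = 0.056 with light contact, so it has dropped into the thread start. Now I'll run it in clockwise, reading the torque as I go.

```bash
python3 -m handwheel '[{"offset":[0,0,0],"spin":5,"grip":0},{"offset":[0,0,0],"spin":10,"grip":0},{"offset":[0,0,0],"spin":15,"grip":0},{"offset":[0,0,0],"spin":20,"grip":0},{"offset":[0,0,0],"spin":20,"grip":0}]' >/dev/null; python3 st.py
python3 -m handwheel '[{"offset":[0,0,0.0002],"spin":5,"grip":0},{"offset":[0,0,0.0004],"spin":10,"grip":0},{"offset":[0,0,0.0004],"spin":10,"grip":0}]' >/dev/null; python3 st.py
```

```text
t 23.325 pos [0.57146 0.23286 0.26501] plugz 0.0559 yaw 66.11 F [ 1.01 -0.75  1.11] M [-0.069 -0.119 -0.015] op 0.457 q6 0.612
t 23.7 pos [0.57144 0.2328  0.26462] plugz 0.0555 yaw 56.2 F [0.03 0.39 1.97] M [-0.058 -0.249  0.02 ] op 0.46 q6 0.785
```

```bash
python3 -m handwheel '[{"offset":[0,0,0.0003],"spin":5,"grip":0},{"offset":[0,0,0.0006],"spin":10,"grip":0},{"offset":[0,0,0.0006],"spin":10,"grip":0}]' >/dev/null; python3 st.py
python3 -m handwheel '[{"offset":[0,0,0.0003],"spin":5,"grip":0},{"offset":[0,0,0.0006],"spin":10,"grip":0},{"offset":[0,0,0.0006],"spin":10,"grip":0}]' >/dev/null; python3 st.py
```

```text
t 24.075 pos [0.57144 0.23278 0.26413] plugz 0.055 yaw 46.24 F [1.11 0.78 3.37] M [-0.07  -0.205 -0.031] op 0.46 q6 0.959
t 24.45 pos [0.57142 0.23279 0.26357] plugz 0.0545 yaw 36.27 F [-0.07  1.3   5.82] M [-0.172 -0.209  0.012] op 0.458 q6 1.133
```

```bash
python3 -m handwheel '[{"offset":[0,0,0.0002],"spin":5,"grip":0},{"offset":[0,0,0.0004],"spin":10,"grip":0},{"offset":[0,0,0.0004],"spin":10,"grip":0}]' >/dev/null; python3 st.py
python3 -m handwheel '[{"offset":[0,0,0.0003],"spin":5,"grip":0},{"offset":[0,0,0.0006],"spin":10,"grip":0},{"offset":[0,0,0.0006],"spin":10,"grip":0}]' >/dev/null; python3 st.py
```

```text
t 24.825 pos [0.57138 0.23282 0.26325] plugz 0.0541 yaw 26.28 F [0.56 0.3  5.77] M [-0.111 -0.122 -0.01 ] op 0.454 q6 1.307
t 25.2 pos [0.57138 0.23283 0.26275] plugz 0.0537 yaw 16.28 F [0.01 0.54 6.17] M [-0.143 -0.015 -0.016] op 0.46 q6 1.482
```

```bash
python3 -m handwheel '[{"offset":[0,0,0.0002],"spin":3,"grip":0},{"offset":[0,0,0.0003],"spin":5,"grip":0},{"offset":[0,0,0.0003],"spin":5,"grip":0}]' >/dev/null; python3 st.py
python3 -m handwheel '[{"offset":[0,0,0.0001],"spin":3,"grip":0},{"offset":[0,0,0.0002],"spin":5,"grip":0},{"offset":[0,0,0.0002],"spin":5,"grip":0}]' >/dev/null; python3 st.py
```

```text
t 25.575 pos [0.57137 0.23288 0.26242] plugz 0.0533 yaw 11.32 F [0.15 1.27 6.22] M [-0.121 -0.054 -0.016] op 0.46 q6 1.568
t 25.95 pos [0.57133 0.23292 0.26213] plugz 0.053 yaw 6.32 F [-0.1   1.82  6.26] M [-0.129  0.032  0.022] op 0.461 q6 1.655
```

```bash
python3 -m handwheel '[{"offset":[0,0,0.0001],"spin":2,"grip":0},{"offset":[0,0,0.0001],"spin":4,"grip":0},{"offset":[0,0,0.0001],"spin":4,"grip":0}]' >/dev/null; python3 st.py
python3 -m handwheel '[{"offset":[0,0,0.0001],"spin":2,"grip":0},{"offset":[0,0,0.0001],"spin":3,"grip":0},{"offset":[0,0,0.0001],"spin":3,"grip":0}]' >/dev/null; python3 st.py
```

```text
t 26.325 pos [0.57126 0.23294 0.26191] plugz 0.0528 yaw 2.33 F [0.82 1.37 5.02] M [-0.145 -0.071  0.018] op 0.46 q6 1.725
t 26.7 pos [0.57116 0.233   0.26179] plugz 0.0527 yaw -0.64 F [0.19 2.35 5.47] M [-0.108  0.061  0.202] op 0.458 q6 1.777
```

Torque has risen to 0.2 N·m after about 87° clockwise, so the stops are being met. I'll nudge it slightly to confirm.

```bash
python3 -m handwheel '[{"offset":[0,0,0],"spin":0.5,"grip":0},{"offset":[0,0,0],"spin":1,"grip":0},{"offset":[0,0,0],"spin":1,"grip":0}]' >/dev/null; python3 st.py
```

```text
t 27.075 pos [0.57109 0.23304 0.26174] plugz 0.0526 yaw -1.59 F [0.15 2.41 5.33] M [-0.124  0.101  0.54 ] op 0.462 q6 1.794
```

Torque 0.54 N·m: home against the stops. I'll relax the twist by 1°, then release and retreat upward.

```bash
python3 -m handwheel '[{"offset":[0,0,0],"spin":-1,"grip":0},{"offset":[0,0,0],"spin":-1,"grip":0}]' >/dev/null; python3 st.py
python3 -m handwheel '[{"offset":[0,0,0],"spin":0,"grip":0.55},{"offset":[0,0,0],"spin":0,"grip":0.7},{"offset":[0,0,0],"spin":0,"grip":0.9},{"offset":[0,0,0],"spin":0,"grip":1},{"offset":[0,0,0],"spin":0,"grip":1},{"offset":[0,0,0],"spin":0,"grip":1},{"offset":[0,0,-0.02],"spin":0,"grip":1},{"offset":[0,0,-0.05],"spin":0,"grip":1},{"offset":[0,0,-0.08],"spin":0,"grip":1},{"offset":[0,0,-0.08],"spin":0,"grip":1},{"offset":[0,0,-0.08],"spin":0,"grip":1}]'; python3 st.py
cat > look.py <<'E'
from h import *
import sys
n=sys.argv[1]
o=ctrl.get_obs(); p=cams.camera('wrist'); save(p,'w'+n)
for t,z in [('plug_head',.106),('plug_flange',.077)]:
    for r in landmark_of(p,t)[:1]: print(t,np.round(r['uv'],1),atz(p,r['uv'],z,o).round(4))
for c in ['scene','side']:
    p=cams.camera(c); 
    b=p['color'][150:280,220:380] if c=='scene' else p['color'][100:230,250:410]
    cv2.imwrite(f'pics/p{n}{c}.png',cv2.resize(b[:,:,::-1],None,fx=4.5,fy=4.5,interpolation=2))
E
python3 look.py 9
```

```text
t 27.325 pos [0.57108 0.23294 0.26176] plugz 0.0527 yaw -0.64 F [-0.28  0.21  5.24] M [-0.174  0.083  0.086] op 0.457 q6 1.777
time_s: 28.7
eef_pos: [0.5709, 0.2328, 0.3415]
eef_rot: [-0.0, 1.0, -0.008, 0.0]
wrist_force: [0.2, 0.1, -0.8]
opening: 0.999
t 28.7 pos [0.57088 0.23277 0.34147] plugz 0.1324 yaw -0.93 F [ 0.16  0.12 -0.79] M [0.077 0.015 0.01 ] op 0.999 q6 1.782
plug_head [315.6 217.8] [0.5701 0.2362 0.106 ]
plug_flange [319.2 200. ] [0.5743 0.2335 0.077 ]
```

View pics/w9.png

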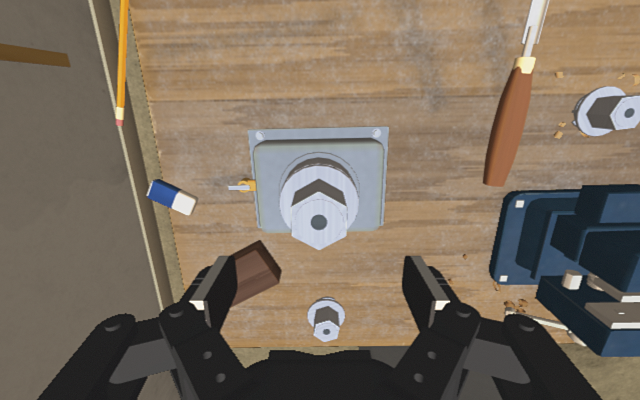

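View pics/p9side.png

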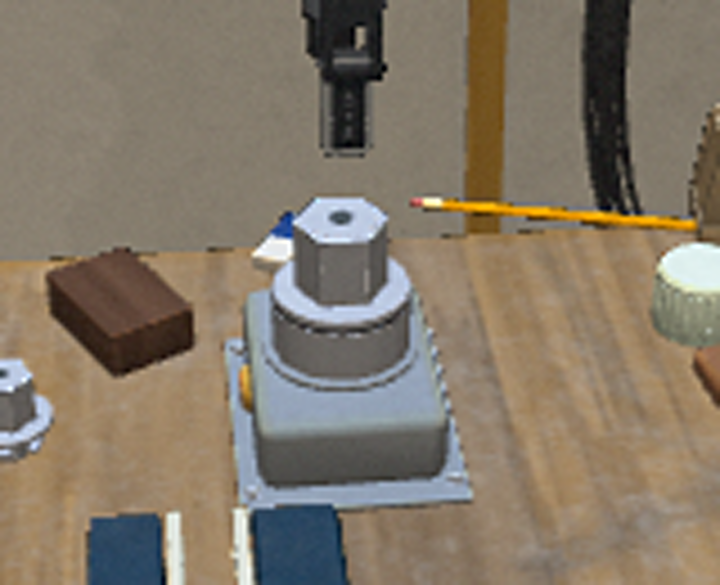

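View pics/p9scene.png

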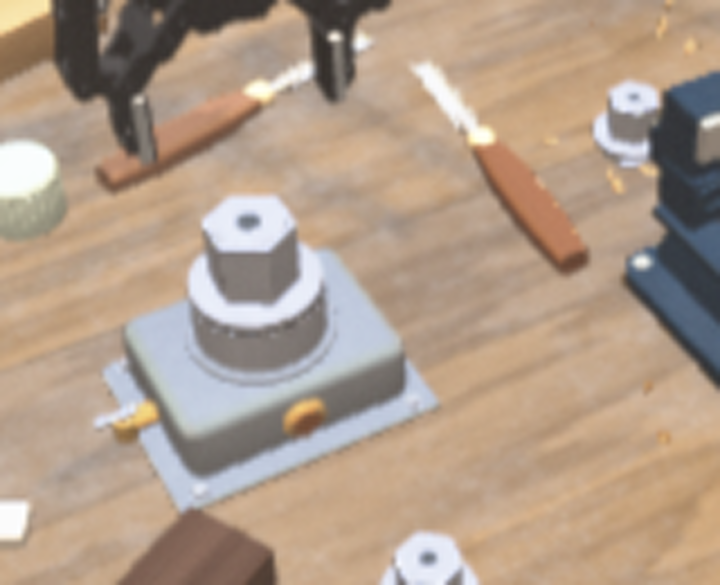

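```bash
python3 - <<'E'
from h import *
o=ctrl.get_obs()
p=cams.camera('wrist');b=p['color'][145:260,255:385];cv2.imwrite('pics/w10z.png',cv2.resize(b[:,:,::-1],None,fx=5.5,fy=5,interpolation=2))
q=cams.camera('side');b=q['color'][135:190,295:355];cv2.imwrite('pics/q10z.png',cv2.resize(b[:,:,::-1],None,fx=12,fy=10,interpolation=2))
s=cams.camera('scene')
def hole(cam,x0,y0,x1,y1):
    g=cam['color'].max(2)[y0:y1,x0:x1].astype(int); m=(g<150).astype(np.uint8)
    n,l,st,ce=cv2.connectedComponentsWithStats(m)
    return [(st[i].tolist(),(ce[i]+[x0,y0]).round(1)) for i in range(1,n) if st[i][4]>4]
print(hole(q,318,143,336,155),hole(s,266,193,285,207),hole(p,305,212,333,234))
E
```

```text
[([0, 0, 18, 5, 32], array([328.2, 143.8])), ([5, 4, 5, 3, 12], array([325.2, 147.9])), ([0, 6, 18, 6, 32], array([328.3, 153.1]))] [([8, 5, 3, 2, 6], array([275. , 198.5])), ([0, 9, 19, 5, 33], array([276.4, 205.2]))] [([6, 3, 16, 15, 194], array([318.3, 221.8]))]
```

View pics/w10z.png

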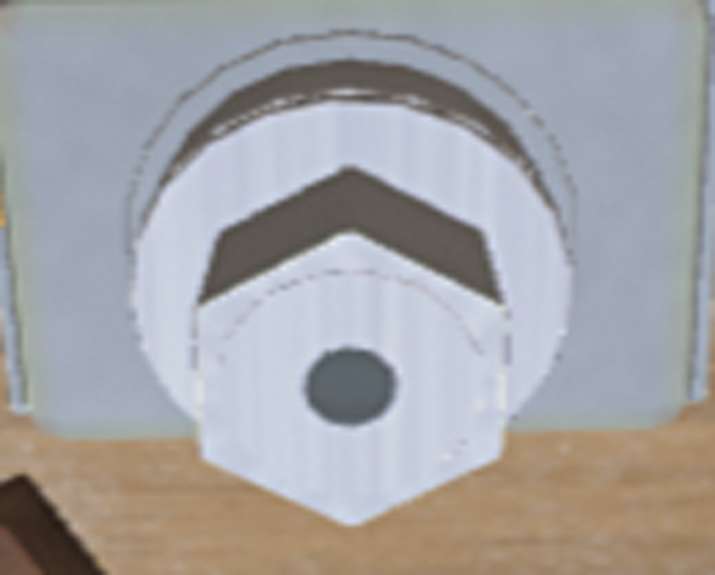

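View pics/q10z.png

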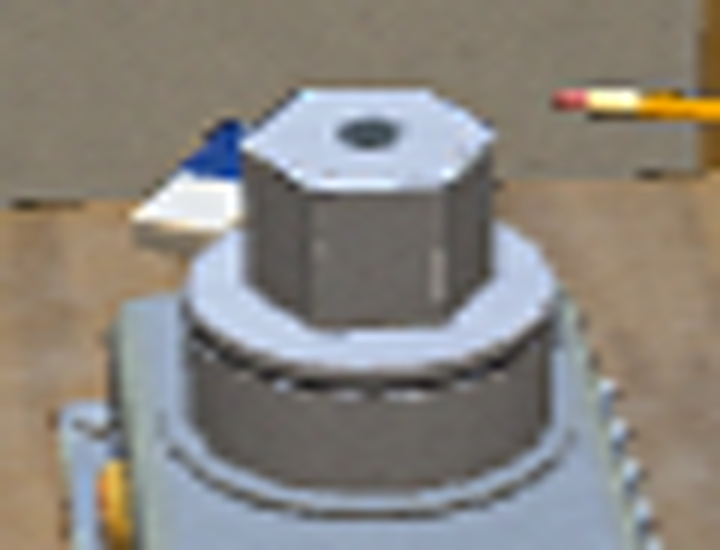

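The plug is level and the seal gap looks thin. The hex still lines up with the jaws, so it hasn't backed off. The robot is clear, so I'm handing in.

```bash
python3 st.py; python3 -c "
from bench import ctrl
print(ctrl.hand_in())"
```

```text
t 29.1 pos [0.57101 0.23272 0.3407 ] plugz 0.1316 yaw -0.94 F [0.39 0.07 0.84] M [ 0.021 -0.03  -0.01 ] op 0.999 q6 1.782
the job is handed in; nothing more can be done
None
```

I screwed the largest plug into the tank neck until it met the stops, released it and handed the job in at 29 s. The hand-in reported no verdict.

**What I did**
- **Setting down:** I lowered the plug onto the lugs. One sideways force of about 2.6 N built up on the way, and I eased it off by shifting 0.5 mm. It touched at about 6.5 mm above the mouth with roughly 8 N of load.
- **Backing off:** After about 52–60° counter-clockwise the load vanished. I turned a little further and lowered it freely onto the seal, with contact at plug z of about 0.056 m.
- **Running in:** I turned it clockwise with torque near zero until the stops met at about 87°. There the torque rose to 0.2 N·m, then 0.54 N·m on the last nudge. That is above the 0.2–0.4 N·m given for home but under the 0.8 N·m limit. I relaxed the twist before opening the fingers.

**Last checks**
- **Depth:** By the arm's position the plug ended at z of about 0.0527 m, about 3.5 mm below where it touched the seal. The arm was still pressing down with about 7 N then. I did not measure the depth again after letting go; the pictures only show a thin seal gap.
- **Squareness and hold:** In all three views the plug looks level. The wrist view shows the hex still lined up with the jaws, so it had not backed off.
- **Centring:** The plug centre came out about 1 mm from the measured neck centre when it dropped in. After release the network's points scattered by 2–3 mm, which is too coarse to confirm that.
- **Surroundings:** I saw no sign that the bystanders had moved, but I did not measure it. The gripper was open and clear above the plug at hand-in.

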